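Shut the dough sheeter's gear cover and start its locking screw

ROBOT

A 6-joint arm with a two-finger parallel gripper is mounted at the origin on the work surface. World frame = base frame: x ahead of the robot, y to its left, z up, the work surface at z = 0. Lengths are in mm, angles in degrees, forces in N, time in s.
With the tool pointing down it reaches from about 300 to 850 mm from the base axis. Payload 4.2 kg.
Tool frame: the origin (TCP) lies on the centre line of the jaws, within the pads' length; the fingertips stand 14 mm ahead of it and the grasp point (between the pads) lies 5 mm behind it; x points along the fingers, y is the direction in which the jaws open and shut, and the axes are right-handed (so a half turn about x gives the same grasp; the last joint's range is limited). The gripper opens to 91 mm and grips with 3 to 60 N. Pads are 32 mm wide; open, the fingers measure 118 mm over their backs; the gripper's body (76 mm by 178 mm) begins 60 mm behind the grasp point.
Start: joints at [65.546, 18.312, 89.639, -0, 72.044, -1.146], TCP at [227.515, 528.09, 227.976] pointing down, gripper open.
Joint ranges: [-177.97, 177.97], [-48.28, 115.42], [12.27, 149.76], [-77.06, 257.06], [2.81, 150.46], [-146.56, 146.56]. Speed limits (degrees/s): [147.25, 147.25, 180, 180, 180, 180].

INTERFACE

Orientations are given as [roll, pitch, yaw] about the fixed x, y, z axes, in that order (R = Rz(yaw) Ry(pitch) Rx(roll)).
In Python, from workcell import readout, optics, env gives the robot as it stands.
- The arm moves only by the shell command python3 -m creep 'ROWS' [OPENING] [FORCE]. ROWS is JSON, a list of rows, each an object with "translation": the shift along the world's x, y, z in cm, a list of three; "delta_rot": the turn, a rotation vector about the world's x, y, z in rad, a list of three. In form: [{"translation": [dx, dy, dz], "delta_rot": [rx, ry, rz]}, ...]. A call has 1 to 5 rows; each row shifts and turns the commanded pose from where the row before left it; what a row does not reach is not made up. A row lasts 1/12 s, in which the tool goes at most 41.7 mm and 7.16 degrees, less where a joint would pass 70% of its speed; a pose out of reach is approached as far as the arm can. A call with a gripper value outside its range is refused whole. OPENING is the gripper's target within -1 to 1 (fully open at 1, half-way at 0, shut at -1), set as the call begins (- or left out, the last holds). The fingers move at their own pace and stop on an object; FORCE is the grip in N (left out, the last holds). Time passes only in rows, so rows that do not move let the fingers close. It gives the time, the measured TCP pose, the force and the opening at its end, in the units of the state.
- readout.state(): the state, without advancing time (a new reading comes with each control period).
- optics.grab_frame(name): name is "scene" or "top" or "wrist"; returns (picture, depth): 420x560x3 uint8, red, green, blue; 420x560 float32, mm along the optical axis (not along the pixel's ray), 0 where there is no reading.
- optics.camera_params(name): a dict with "mtx" (3x3 intrinsics, pixels), "R" (3x3) and "t" (3): a world point X has camera coordinates R X + t. Camera axes: x right, y down, z forward; pixel columns grow to the right and rows downward; lengths in mm; the calibration is good to about 2 mm. A picture is of the moment at which its call begins: read the wrist's pose just before it. camera_params takes no time and is no camera call; for the wrist camera it gives the pose at the moment of the call.
- env.job_done(): hands the job in, once; it reports no verdict.
The state is a dict: "time_s": time; "qpos": joint angles; "qvel": joint speeds; "effort": joint torques, N m; "ee_pos": TCP position; "ee_rot": TCP orientation; "force": force on the tool from outside, world axes, zero at the start; "torque": the same for the moment, N m; "gripper_width": finger opening in mm.
Only numpy, scipy, OpenCV 4.12 (cv2) and the standard library are available. Lean on these libraries where they do the work, as an engineer would, in place of code of your own. Each camera call takes 0.05 s, during which the arm holds its last target.

TASK

The gear case of the dough sheeter is standing open. Slide its flat cover fully home over the gears so that its fork straddles the locking screw; then turn the screw's bar head backward (anticlockwise from above) until you feel it drop into its thread, and turn it one full turn forward (clockwise) so that it is started. Finish with the screw still gripped between the fingers, do not let go, and leave the bowl, brush and jar where they are.

Things in the scene. Friction and masses are not known exactly. Their poses are not given: they have to be found in the camera images.
- housing: Steel gear case of a table-top dough sheeter, a low box 150 (x) by 340 (y) by 75 mm high standing on the table, fixed. Origin at the centre of its underside; z up, its y axis runs lengthwise. The gear compartment opens in its top; the locking screw stands out of the top at x = 0, y = +120 mm.
- cover (a joint): How far the flat aluminium cover on top of the gear case stands open, in m: 0 is fully home, at most 0.1. It slides level, along the housing's y axis; home is towards +y (towards the screw). Needs about 2 N and stays where it is left.
- cover_tab (a point): The cover's grip: centre of an upright black plate on top of the cover, 40 mm (housing x) by 10 mm (housing y), standing from 5 to 45 mm above the top of the gear case; this point is 28 mm above the top of the case. Axes as the housing's.
- screw: Locking screw, upright, with a black bar head like a T: the bar is 46 mm long, 12 mm thick, 24 mm high, on a 10 mm steel stem. Origin at the bar's centre; x along the bar, y across its thickness, z up along the screw. At the start the centre is 40 mm above the top of the case; the cover's prongs (5 mm high) come in under it. It cannot tip or be pulled out, and turns easily (under 0.05 N m).
- screw_depth (a joint): How deep the screw has gone, in m: 0 at the start, about 0.006 after the thread drop, about 0.012 one full turn forward from there. A light spring pushes it down with about 10 N; a firm grip carries that: to let it drop hold the bar loosely between the fingers or press it down gently while turning.
- bowl: Clear plastic bowl, 200 mm across, 85 mm high; origin at the centre of its underside. To be left alone.
- brush: Pastry brush lying on the table; to be left alone.
- jar: Glass jar with a steel cap, 70 mm across, 100 mm high; origin at the centre of its underside. To be left alone.
- screw_foot (a point): Where the screw's axis enters the top of the gear case. How it behaves: forward is clockwise from above; before the drop it jams within half a turn if turned forward. Turned backward it stays level for 0.7 to 2 rad, different each time, then drops about 6 mm, and 6 mm more per turn forward. Taken over 0.6 rad too far back it climbs out again; forward brings it back in.

How it is judged (in metres and radians):
On the way, in this order (a step that is already met when the one before it is completed fails the run):
1. the cover is fully home (value of joint cover below 0.004 m), for 0.2 s.
2. the screw, turned backward, has dropped into its thread, the cover still home (value of joint screw_depth between 0.0045 and 0.0085 m and value of joint cover below 0.004 m), for 0.1 s.
At the end, for the whole second after the job is handed in: The cover is home (within 4 mm), the screw has dropped into its thread and been turned forward about one turn (depth 10.2 to 13.8 mm, that is 0.7 to 1.3 turns), and the fingers still grip its head (more than 1.5 N) when the program ends and for the second after (value of joint cover below 0.004 m and value of joint screw_depth between 0.0102 and 0.0138 m and contact force between the fingers and screw above 1.5 N); the arm keeps its last pose, push and grip.
It fails at once if the bowl, brush or jar is disturbed (moved more than 30 mm) (distance of any of bowl, brush, jar from where it was at the start of the episode above 0.03 m).
It also fails if it takes over 72 s, if anything falls off the work surface, if the arm or the gripper's body presses on something with over 40 N, if the wrist force passes 120 N, or if a joint passes its speed limit or range.

## Working session

There is one attempt and no reset: what is moved stays moved. The work goes in short steps, Python scripts to look and compute and a shell command to move; the robot and the scene stay as the last step left them, time stands still between calls to the robot, and variables do not carry over. Pictures are saved under pics/ and viewed, and the job is handed in when it is done.

```bash
ls; mkdir -p pics
python3 - <<'E'
from workcell import readout, optics, env
import cv2,numpy as np
print(readout.state())
for n in ["scene","top","wrist"]:
    p,d=optics.grab_frame(n); cv2.imwrite(f"pics/{n}0.png",p[:,:,::-1]); np.savez(f"pics/{n}0.npz",p=p,d=d,**optics.camera_params(n))
E
```

```text
pics
{'time_s': 0.0, 'qpos': array([ 6.55460386e+01,  1.83482394e+01,  8.97064203e+01,  6.35947880e-04,
        7.20449746e+01, -1.14652634e+00]), 'qvel': array([ 0.00115905, -0.00561386, -0.10224705,  0.002489  , -0.16884165,
       -0.07666355]), 'effort': array([ 4.55324707e-04, -4.12464416e+01, -2.31979984e+01,  7.26646115e-02,
        4.56305640e-02, -1.52197899e-04]), 'ee_pos': array([227.30484063, 527.62743555, 227.15427882]), 'ee_rot': array([ -91.49422365,   89.90036379, -114.80185531]), 'force': array([ 0.30911222, -0.39267107,  0.04846894]), 'torque': array([0.04823476, 0.03860307, 0.0044876 ]), 'gripper_width': 91.63981622663896}
```

View pics/scene0.png

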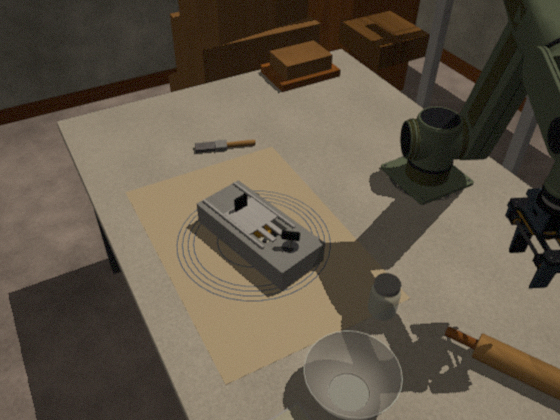

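View pics/top0.png

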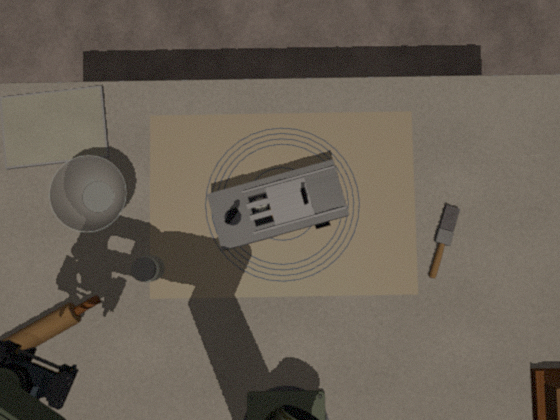

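View pics/wrist0.png

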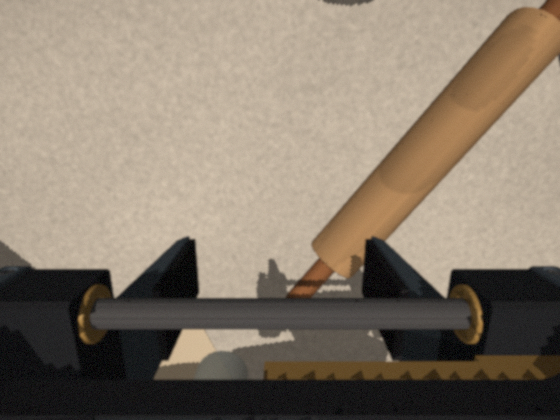

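The top view shows the case with its screw at about (233,212), the tab at about (305,192), the bowl at about (90,193), the jar at about (145,268) and the brush on the right.

```bash
cat > h.py <<'E'
import numpy as np,cv2
def load(n):
    return np.load(f"pics/{n}.npz")
def px2w(z,u,v,depth=None):
    d=depth if depth is not None else z['d'][int(v),int(u)]
    c=np.linalg.inv(z['mtx'])@np.array([u,v,1.])*d
    return z['R'].T@(c-z['t'])
def cloud(z):
    H,W=z['d'].shape;u,v=np.meshgrid(np.arange(W),np.arange(H))
    d=z['d'].astype(float); c=np.stack([u*d,v*d,d],-1)@np.linalg.inv(z['mtx']).T
    return (c-z['t'])@z['R'], d>0
E
python3 - <<'E'
from h import *
z=load("top0"); P,ok=cloud(z)
print(z['mtx'],z['R'],z['t'])
im=z['p'][140:260,190:360,::-1]; cv2.imwrite("pics/topz.png",cv2.resize(im,None,fx=4.6,fy=4.6,interpolation=cv2.INTER_CUBIC))
sub=np.zeros(ok.shape,bool); sub[140:260,190:365]=1
m=sub&ok&(P[...,2]>70)&(P[...,2]<86)
m=sub&ok&(P[...,2]>60)
r=cv2.minAreaRect(P[m][:,:2].astype(np.float32)); print("rect all",r,cv2.boxPoints(r))
for lo,hi in[(60,70),(70,78),(78,84),(84,95),(95,105),(105,115),(115,125),(125,140)]:
    q=sub&ok&(P[...,2]>lo)&(P[...,2]<hi); print(lo,hi,q.sum(), P[q].mean(0) if q.any() else '')
q=sub&ok&(P[...,2]>95)
n,l=cv2.connectedComponents(q.astype(np.uint8))
for i in range(1,n):
    if (l==i).sum()>5:
        pts=P[l==i]; rr=cv2.minAreaRect(pts[:,:2].astype(np.float32)); v,u=np.where(l==i); print((l==i).sum(),u.mean(),v.mean(),pts.mean(0),pts[:,2].min(),pts[:,2].max(),rr)
E
```

```text
[[517.49641366   0.         274.34827276]
 [  0.         517.49641366 214.56025174]
 [  0.           0.           1.        ]] [[-1.58924744e-02 -9.99873706e-01 -1.94758262e-05]
 [-9.97195223e-01  1.58513261e-02 -7.31465818e-02]
 [ 7.31376526e-02 -1.14305898e-03 -9.97321201e-01]] [  29.32723509  566.87607095 1363.37600763]
rect all ((585.593505859375, 10.042922973632812), (162.56094360351562, 341.25311279296875), 14.328900337219238) [[ 464.61362  155.24554]
 [ 549.0696  -175.39154]
 [ 706.57336 -135.1597 ]
 [ 622.11743  195.47739]]
60 70 306 [580.01189059   5.31439585  67.71188746]
70 78 4699 [589.01504829  14.13096155  74.55439343]
78 84 1984 [594.62539238  -2.88841724  80.28416556]
84 95 155 [587.77405302 -16.26603477  85.41329137]
95 105 4 [601.19006881 -53.99912846  98.06345664]
105 115 16 [580.09128561  34.37730536 110.32137511]
115 125 113 [586.4534619   24.02156378 121.10214747]
125 140 45 [562.23251387 122.70034333 127.64695398]
77 304.3246753246753 195.42857142857142 [606.76001423 -55.04312576 118.09305804] 95.93915505983601 126.23429926941142 ((607.4072265625, -55.23938751220703), (39.229984283447266, 10.072090148925781), 14.524921417236328)
101 231.36633663366337 215.22772277227722 [559.75647592 126.81498229 123.69194013] 106.07158983939196 131.03760234839484 ((560.2699584960938, 127.61289978027344), (12.152667045593262, 45.38657760620117), 53.681644439697266)
```

View pics/topz.png

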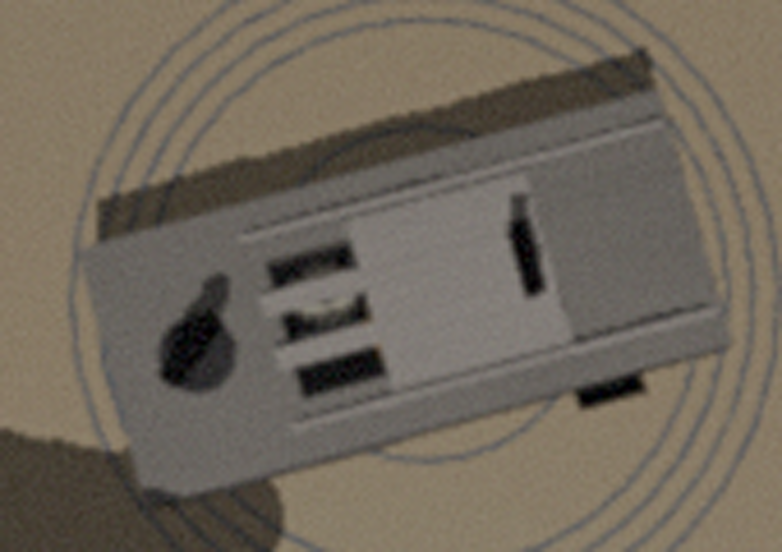

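```bash
cat >> h.py <<'E'
from scipy.spatial.transform import Rotation as Ro
def st():
    from workcell import readout
    s=readout.state(); R=Ro.from_euler('xyz',s['ee_rot'],degrees=True).as_matrix()
    ph=np.degrees(np.arctan2(R[1,1],R[0,1]))
    print('t%.2f'%s['time_s'],'pos',s['ee_pos'].round(1),'down',R[:,0].round(3),'jaw%.1f'%ph,'q',s['qpos'].round(1),'F',s['force'].round(1),'T',s['torque'].round(2),'w%.1f'%s['gripper_width'])
    return s,R,ph
E
python3 -c "
from h import *
st()"
```

```text
t0.15 pos [227.4 527.8 227.3] down [-0.001 -0.001 -1.   ] jaw66.7 q [65.5 18.3 89.7  0.  72.  -1.1] F [-0.3 -0.8  0.4] T [-0.04  0.02 -0.03] w91.1
```

```bash
A='{"translation":[1.9,-2.9,0],"delta_rot":[0,0,0.033]}'; true
python3 -m creep '[{"translation":[1.9,-2.9,0],"delta_rot":[0,0,0.033]},{"translation":[1.9,-2.9,0],"delta_rot":[0,0,0.033]},{"translation":[1.9,-2.9,0],"delta_rot":[0,0,0.033]},{"translation":[1.9,-2.9,0],"delta_rot":[0,0,0.033]},{"translation":[1.9,-2.9,0],"delta_rot":[0,0,0.033]}]' 1 20
python3 -c "
from h import *
st()"
```

```text
time_s: 0.57
ee_pos: [322.9, 381.6, 227.7]
ee_rot: [-107.5, 90.0, -121.2]
force: [0.4, 0.4, 0.2]
gripper_width: 91.2
t0.57 pos [322.9 381.6 227.7] down [-0. -0. -1.] jaw76.3 q [ 48.4  11.6  99.1  -0.   69.4 -27.8] F [0.4 0.4 0.2] T [-0.02 -0.03  0.05] w91.2
```

```bash
python3 -m creep '[{"translation":[1.9,-2.9,0],"delta_rot":[0,0,0.033]},{"translation":[1.9,-2.9,0],"delta_rot":[0,0,0.033]},{"translation":[1.9,-2.9,0],"delta_rot":[0,0,0.033]},{"translation":[1.9,-2.9,0],"delta_rot":[0,0,0.033]},{"translation":[1.9,-2.9,0],"delta_rot":[0,0,0.033]}]' >/dev/null
python3 -m creep '[{"translation":[1.9,-2.9,0],"delta_rot":[0,0,0.033]},{"translation":[1.9,-2.9,0],"delta_rot":[0,0,0.033]},{"translation":[1.9,-2.9,0],"delta_rot":[0,0,0.033]},{"translation":[1.9,-2.9,0],"delta_rot":[0,0,0.033]},{"translation":[1.9,-2.9,0],"delta_rot":[0,0,0.033]}]' >/dev/null
python3 -m creep '[{"translation":[1.9,-2.9,0],"delta_rot":[0,0,0.033]},{"translation":[1.9,-2.9,0],"delta_rot":[0,0,0.033]},{"translation":[1.9,-2.9,0],"delta_rot":[0,0,0.033]},{"translation":[1.9,-2.9,0],"delta_rot":[0,0,0.033]},{"translation":[0,0,0],"delta_rot":[0,0,0]}]' >/dev/null
python3 - <<'E'
from h import *
st()
from workcell import optics
c=optics.camera_params("wrist");p,d=optics.grab_frame("wrist"); cv2.imwrite("pics/w1.png",p[:,:,::-1]); np.savez("pics/w1.npz",p=p,d=d,**c)
st()
E
```

```text
t1.82 pos [591.4 -27.9 227.1] down [ 0.002 -0.003 -1.   ] jaw102.4 q [  -3.7   19.8   87.5   -0.2   72.6 -106.1] F [0.3 0.3 0.5] T [ 0.07 -0.01  0.05] w91.4
t1.87 pos [589.6 -25.4 227.1] down [-0.001 -0.    -1.   ] jaw102.4 q [  -3.6   19.7   87.6   -0.    72.7 -106. ] F [-0.4  0.2 -0.2] T [0.09 0.02 0.05] w91.0
```

View pics/w1.png

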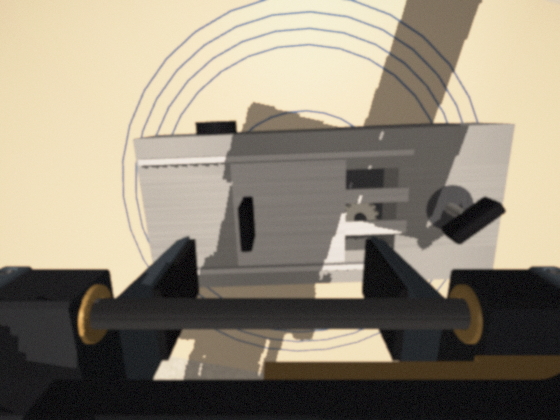

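The wrist view shows the tab at about (246,223), the bar head at about (473,220), and the fork prongs at x≈345–408.

Run:
```python
from h import *
z=load("w1"); P,ok=cloud(z)
m=ok&(P[...,2]>98)&(P[...,2]<140); m[290:]=0; m[235:,:200]=0;m[235:,360:420]=0
n,l=cv2.connectedComponents(m.astype(np.uint8))
for i in range(1,n):
    if (l==i).sum()>60:
        pts=P[l==i]; v,u=np.where(l==i); top=pts[pts[:,2]>np.percentile(pts[:,2],97)-6]
        print((l==i).sum(),u.mean(),v.mean(),pts.min(0),pts.max(0),cv2.minAreaRect(top[:,:2].astype(np.float32)))
for u,v in [(200,135),(500,135),(160,260),(480,240),(290,200),(375,195)]: print(u,v,px2w(z,u,v))
```

```text
1565 472.23194888178915 219.75782747603833 [540.9858136  110.66563664  98.20971671] [581.94536742 145.5421893  128.3539633 ] ((561.3869018554688, 128.13771057128906), (13.260492324829102, 46.679996490478516), 53.624725341796875)
699 245.10729613733906 225.8540772532189 [589.467981   -64.04772134  98.46558057] [628.76215999 -45.58709462 121.85884887] ((608.9302978515625, -55.17518997192383), (39.11741256713867, 10.247231483459473), 14.583982467651367)
200 135 [ 547.98217398 -115.42055099   58.15820416]
500 135 [488.53821593 149.16200184  75.22452718]
160 260 [586.45736364 -84.21705718 244.74213602]
480 240 [586.21334908 169.93792798  74.60894436]
290 200 [585.8391535  -20.33483789  80.2261907 ]
375 195 [564.3246941   55.18819142  79.85648108]
```

```bash
python3 -m creep '[{"translation":[1.0,-1.6,-1],"delta_rot":[0,0,0.033]},{"translation":[1.0,-1.6,-2],"delta_rot":[0,0,0]},{"translation":[0,0,-3],"delta_rot":[0,0,0]},{"translation":[0,0,-3],"delta_rot":[0,0,0]},{"translation":[0,0,-2],"delta_rot":[0,0,0]}]' 0
python3 -m creep '[{"translation":[0,0,-1.2],"delta_rot":[0,0,0]},{"translation":[0,0,-0.6],"delta_rot":[0,0,0]},{"translation":[0,0,0],"delta_rot":[0,0,0]},{"translation":[0,0,0],"delta_rot":[0,0,0]},{"translation":[0,0,0],"delta_rot":[0,0,0]}]' -1 15
python3 -c "
from h import *
st()"
```

```text
time_s: 2.28
ee_pos: [606.5, -54.0, 115.1]
ee_rot: [152.3, 89.7, 166.8]
force: [0.0, 0.4, -0.9]
gripper_width: 60.9
time_s: 2.7
ee_pos: [609.2, -54.6, 101.2]
ee_rot: [-16.5, 89.9, -2.0]
force: [0.2, 0.9, -0.6]
gripper_width: 27.5
t2.70 pos [609.2 -54.6 101.2] down [ 0.002 -0.    -1.   ] jaw104.5 q [  -6.2   27.3   94.9    0.    57.7 -110.7] F [ 0.2  0.9 -0.6] T [ 0.06 -0.02 -0.01] w27.5
```

```bash
python3 -m creep '[{"translation":[0,0,0],"delta_rot":[0,0,0]},{"translation":[0,0,0],"delta_rot":[0,0,0]},{"translation":[0,0,0],"delta_rot":[0,0,0]},{"translation":[0,0,0],"delta_rot":[0,0,0]}]'
python3 -m creep '[{"translation":[-0.25,0.97,0],"delta_rot":[0,0,0]},{"translation":[-0.25,0.97,0],"delta_rot":[0,0,0]},{"translation":[-0.25,0.97,0],"delta_rot":[0,0,0]},{"translation":[-0.25,0.97,0],"delta_rot":[0,0,0]}]'
python3 -m creep '[{"translation":[-0.25,0.97,0],"delta_rot":[0,0,0]}]'
```

```text
time_s: 3.03
ee_pos: [608.9, -54.9, 100.9]
ee_rot: [-12.0, 89.9, 2.6]
force: [-1.2, 0.4, 3.5]
gripper_width: 9.8
time_s: 3.37
ee_pos: [598.7, -15.6, 100.9]
ee_rot: [-41.7, 89.9, -27.1]
force: [-0.3, -3.0, 5.8]
gripper_width: 10.3
time_s: 3.45
ee_pos: [596.1, -5.8, 100.9]
ee_rot: [-41.4, 89.9, -26.9]
force: [-1.1, -1.5, 4.7]
gripper_width: 10.4
```

```bash
python3 -m creep '[{"translation":[-0.25,0.97,0],"delta_rot":[0,0,0]}]'
python3 -m creep '[{"translation":[-0.125,0.48,0],"delta_rot":[0,0,0]},{"translation":[-0.125,0.48,0],"delta_rot":[0,0,0]}]'
```

```text
time_s: 3.53
ee_pos: [594.2, 1.5, 100.9]
ee_rot: [-79.3, 89.6, -64.7]
force: [4.9, -29.3, -0.6]
gripper_width: 12.4
time_s: 3.7
ee_pos: [593.2, 5.6, 100.8]
ee_rot: [-84.2, 89.0, -69.4]
force: [4.9, -29.4, 0.1]
gripper_width: 21.3
```

Run:
```python
from h import *
st()
from workcell import optics
p,d=optics.grab_frame("top"); cv2.imwrite("pics/t2.png",cv2.resize(p[140:260,190:360,::-1],None,fx=4.6,fy=4.6,interpolation=cv2.INTER_CUBIC))
c=optics.camera_params("wrist");p,d=optics.grab_frame("wrist"); cv2.imwrite("pics/w2.png",p[:,:,::-1])
```

```text
t3.70 pos [593.2   5.6 100.8] down [ 0.006 -0.016 -1.   ] jaw104.8 q [-1.000e-01  2.580e+01  9.770e+01 -1.100e+00  5.620e+01 -1.043e+02] F [  4.9 -29.4   0.1] T [-4.73 -0.79 -0.04] w21.3
```

View pics/t2.png

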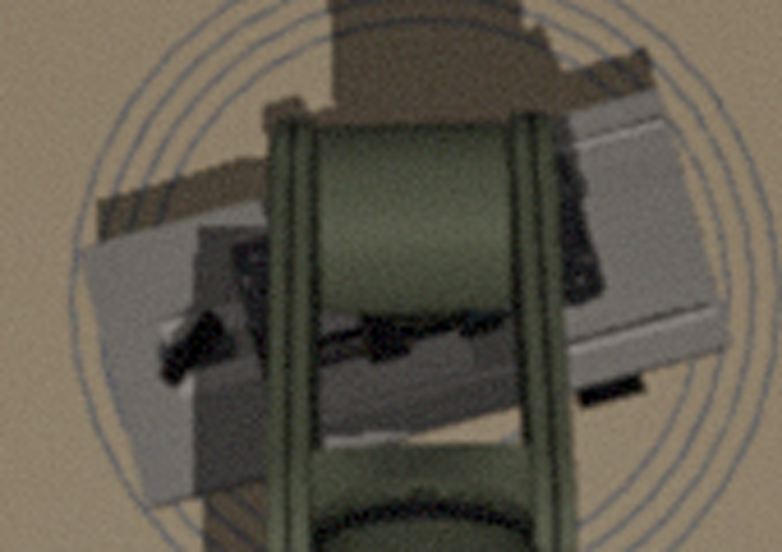

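View pics/w2.png

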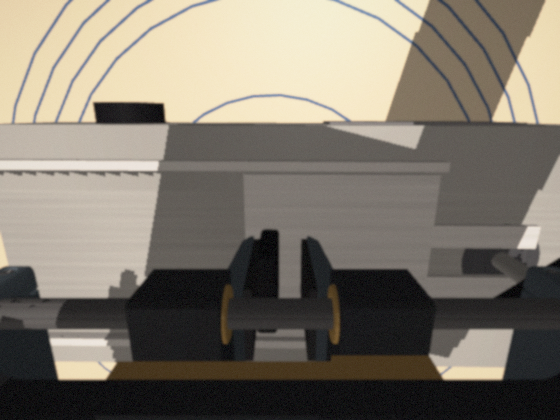

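```bash
python3 -m creep '[{"translation":[0.125,-0.48,0],"delta_rot":[0,0,0]},{"translation":[0.05,-0.2,0],"delta_rot":[0,0,0]},{"translation":[0,0,0],"delta_rot":[0,0,0]}]' -1 22
python3 -m creep '[{"translation":[-0.05,0.2,0],"delta_rot":[0,0,0]},{"translation":[-0.025,0.1,0],"delta_rot":[0,0,0]},{"translation":[0,0,0],"delta_rot":[0,0,0]}]'
```

```text
time_s: 4.05
ee_pos: [594.5, 0.3, 100.8]
ee_rot: [-80.7, 89.4, -66.1]
force: [3.6, -20.8, 1.5]
gripper_width: 10.0
time_s: 4.3
ee_pos: [594.5, 0.4, 100.9]
ee_rot: [-83.6, 89.0, -68.9]
force: [4.6, -30.4, 1.6]
gripper_width: 10.0
```

```bash
python3 -m creep '[{"translation":[0,0,0],"delta_rot":[0,0,0]},{"translation":[0.1,-0.4,0],"delta_rot":[0,0,0]},{"translation":[0,0,0],"delta_rot":[0,0,0]},{"translation":[0,0,2],"delta_rot":[0,0,0]},{"translation":[0,0,3],"delta_rot":[0,0,0]}]' 0
python3 -m creep '[{"translation":[0,0,4],"delta_rot":[0,0,0]},{"translation":[-0.4,1.5,3],"delta_rot":[0,0,-0.1]},{"translation":[-0.4,1.5,0],"delta_rot":[0,0,-0.1]},{"translation":[0,0,0],"delta_rot":[0,0,0]}]'
python3 - <<'E'
from h import *
st()
from workcell import optics
c=optics.camera_params("wrist");p,d=optics.grab_frame("wrist"); cv2.imwrite("pics/w3.png",p[:,:,::-1]);np.savez("pics/w3.npz",p=p,d=d,**c)
E
```

```text
time_s: 4.72
ee_pos: [590.2, 6.4, 147.1]
ee_rot: [156.4, 89.5, 170.9]
force: [0.8, 0.5, 0.8]
gripper_width: 40.5
time_s: 5.05
ee_pos: [584.9, 38.5, 222.1]
ee_rot: [36.3, 89.8, 39.3]
force: [-0.7, -0.1, -1.3]
gripper_width: 45.9
t5.05 pos [584.9  38.5 222.1] down [ 0.003  0.003 -1.   ] jaw93.1 q [  2.6  19.4  88.8   0.2  71.5 -90.5] F [-0.7 -0.1 -1.3] T [0.05 0.02 0.05] w45.9
```

View pics/w3.png

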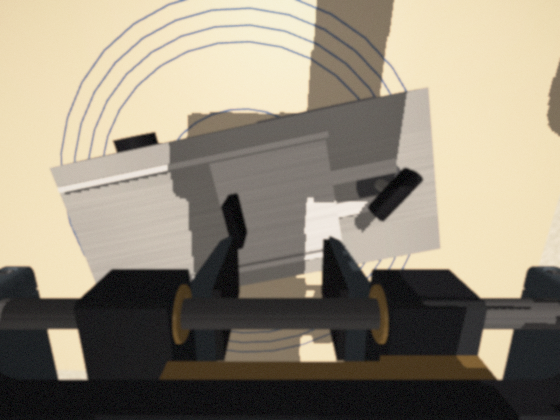

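Run:
```python
from h import *
z=load("w3"); P,ok=cloud(z)
m=ok&(P[...,2]>98)&(P[...,2]<140); m[245:]=0
n,l=cv2.connectedComponents(m.astype(np.uint8))
for i in range(1,n):
    if (l==i).sum()>60:
        pts=P[l==i]; v,u=np.where(l==i); top=pts[pts[:,2]>np.percentile(pts[:,2],97)-6]
        print((l==i).sum(),u.mean(),v.mean(),pts.min(0),pts.max(0),cv2.minAreaRect(top[:,:2].astype(np.float32)))
# rectified housing view at z=80: 3px/mm
a=np.radians(14.5); ex=np.array([np.cos(a),np.sin(a)]); ey=np.array([-np.sin(a),np.cos(a)])
s=np.array([561,127.9])
W,H=700,420
uu,vv=np.meshgrid(np.arange(W),np.arange(H)); hy=(uu-560)/3.5; hx=(210-vv)/3.5
X=np.stack([s[0]+hx*ex[0]+hy*ey[0], s[1]+hx*ex[1]+hy*ey[1], 80+0*hx],-1)
c=X@z['R'].T+z['t']; q=c@z['mtx'].T; mp=(q[...,:2]/q[...,2:]).astype(np.float32)
im=cv2.remap(z['p'],mp[...,0],mp[...,1],cv2.INTER_CUBIC)
im=np.clip((im/255.)**.6*255,0,255).astype(np.uint8)
cv2.circle(im,(560,210),3,(255,0,0)); cv2.imwrite("pics/rect3.png",im[:,:,::-1])
```

```text
1378 394.0341074020319 193.57184325108852 [541.0063984  110.84717908  98.17775514] [582.0069127  144.49933618 128.66098618] ((561.4680786132812, 127.72703552246094), (12.148505210876465, 45.75362014770508), 53.677162170410156)
699 232.5250357653791 220.08297567954222 [575.13150614  -9.43783957  98.2111609 ] [611.5908669    9.04332354 122.19849345] ((593.3311157226562, -0.7259817123413086), (36.508270263671875, 10.2694730758667), 14.593798637390137)
```

View pics/rect3.png

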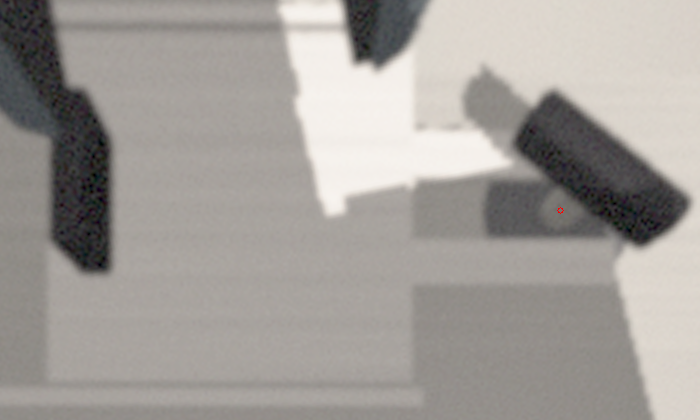

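```bash
python3 -m creep '[{"translation":[-0.5,1.8,0],"delta_rot":[0,0,-0.1]},{"translation":[-0.5,1.8,0],"delta_rot":[0,0,-0.1]},{"translation":[-0.5,1.8,0],"delta_rot":[0,0,-0.1]},{"translation":[-0.5,1.8,0],"delta_rot":[0,0,-0.1]},{"translation":[-0.4,1.7,0],"delta_rot":[0,0,-0.1]}]' -0.1
python3 -m creep '[{"translation":[0,0,0],"delta_rot":[0,0,-0.1]},{"translation":[0,0,-1],"delta_rot":[0,0,-0.088]},{"translation":[0,0,-2],"delta_rot":[0,0,0]},{"translation":[0,0,0],"delta_rot":[0,0,0]},{"translation":[0,0,0],"delta_rot":[0,0,0]}]' 
python3 -c "
from h import *
st()"
```

```text
time_s: 5.52
ee_pos: [559.7, 124.8, 218.1]
ee_rot: [-146.8, 89.8, -172.5]
force: [0.3, 0.4, 0.1]
gripper_width: 40.9
time_s: 5.93
ee_pos: [559.6, 123.9, 187.9]
ee_rot: [-133.9, 89.7, -170.2]
force: [-0.0, -0.0, 0.3]
gripper_width: 41.0
t5.93 pos [559.6 123.9 187.9] down [-0.005 -0.001 -1.   ] jaw53.7 q [ 11.3  19.9  93.3   0.   67.1 -42.4] F [-0.  -0.   0.3] T [0.02 0.02 0.02] w41.0
```

```bash
python3 -m creep '[{"translation":[0.17,0.39,-1.5],"delta_rot":[0,0,0]},{"translation":[0,0,-2],"delta_rot":[0,0,0]},{"translation":[0,0,-2],"delta_rot":[0,0,0]},{"translation":[0,0,-1.5],"delta_rot":[0,0,0]},{"translation":[0,0,-0.6],"delta_rot":[0,0,0]}]'
python3 - <<'E'
from h import *
st()
from workcell import optics
for n in ["scene","wrist"]:
    c=optics.camera_params(n);p,d=optics.grab_frame(n); cv2.imwrite(f"pics/{n}4.png",p[:,:,::-1]);np.savez(f"pics/{n}4.npz",p=p,d=d,**c)
E
```

```text
time_s: 6.35
ee_pos: [561.7, 127.6, 112.2]
ee_rot: [-133.3, 89.8, -169.6]
force: [0.1, -0.2, 0.6]
gripper_width: 41.2
t6.35 pos [561.7 127.6 112.2] down [-0.003 -0.001 -1.   ] jaw53.7 q [ 11.7  24.   98.9   0.   57.4 -42. ] F [ 0.1 -0.2  0.6] T [-0.01  0.01  0.03] w41.2
```

View pics/wrist4.png

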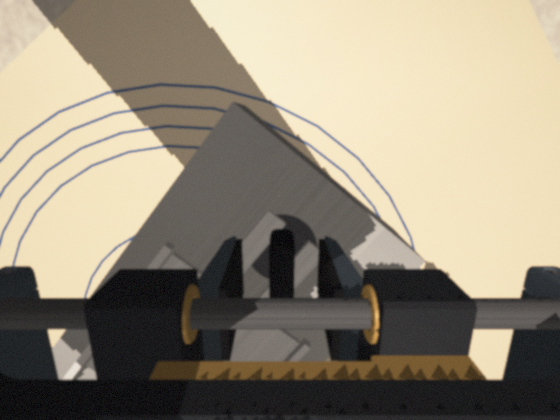

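View pics/scene4.png

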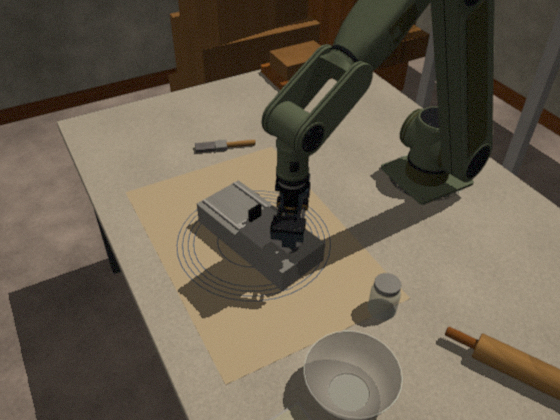

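```bash
cat > chk.py <<'E'
from h import *
import sys
from workcell import optics
c=optics.camera_params("wrist");p,d=optics.grab_frame("wrist")
s,R,ph=st()
z=dict(p=p,d=d,**c); P,ok=cloud(z)
m=ok.copy(); m[:200]=0; m[296:]=0; 
x,y=561.3,127.8
m&=(np.hypot(P[...,0]-x,P[...,1]-y)<24)&(P[...,2]>100 if len(sys.argv)<3 else P[...,2]>85)&(P[...,2]<140)
# off-jaw distance within bar half thickness
j=np.array([np.cos(np.radians(ph)),np.sin(np.radians(ph))])
m&=np.abs((P[...,:2]-[x,y])@j)<5
t=P[m]
h=np.histogram(t[:,2],bins=np.arange(84,140,2)); print('n',len(t),'top p50/90',np.percentile(t[:,2],[50,75,90]).round(1))
if len(sys.argv)>1: cv2.imwrite(f"pics/{sys.argv[1]}.png",p[:,:,::-1])
E
python3 chk.py
python3 -m creep '[{"translation":[0,0,0],"delta_rot":[0,0,0]},{"translation":[0,0,0],"delta_rot":[0,0,0]},{"translation":[0,0,0],"delta_rot":[0,0,0]},{"translation":[0,0,0],"delta_rot":[0,0,0]},{"translation":[0,0,0],"delta_rot":[0,0,0]}]' -0.68 4
python3 chk.py
```

```text
t6.50 pos [563.1 128.  114.4] down [ 0.  0. -1.] jaw53.6 q [ 11.7  23.8  98.7   0.   57.4 -42. ] F [-0.5 -0.  -0.3] T [-0.05 -0.02 -0.01] w41.0
n 1402 top p50/90 [126.1 126.7 127.1]
time_s: 6.92
ee_pos: [562.9, 128.0, 114.5]
ee_rot: [52.2, 89.9, 15.9]
force: [-0.4, 0.1, -0.8]
gripper_width: 14.6
t6.97 pos [562.8 128.  114.3] down [ 0.001  0.    -1.   ] jaw53.6 q [ 11.7  23.8  98.7   0.   57.4 -42. ] F [-0.2  0.5 -0.5] T [ 0.01  0.02 -0.06] w14.5
n 1439 top p50/90 [126.1 126.7 127.1]
```

```bash
python3 -m creep '[{"translation":[-0.15,0,-0.2],"delta_rot":[0,0,0.1]},{"translation":[0,0,0],"delta_rot":[0,0,0.1]},{"translation":[0,0,0],"delta_rot":[0,0,0.1]},{"translation":[0,0,0],"delta_rot":[0,0,0.1]}]' >/dev/null
python3 chk.py w5
python3 -m creep '[{"translation":[0,0,0],"delta_rot":[0,0,0.1]},{"translation":[0,0,0],"delta_rot":[0,0,0.1]}]' >/dev/null
python3 chk.py
```

```text
t7.35 pos [561.9 128.5 112.4] down [ 0.002  0.001 -1.   ] jaw77.0 q [ 11.7  23.8  99.    0.1  57.  -65.3] F [0.1 1.5 1.7] T [ 0.24 -0.09  0.03] w14.8
n 1263 top p50/90 [125.6 126.1 126.6]
t7.57 pos [561.9 128.5 112.3] down [ 0.002  0.001 -1.   ] jaw88.3 q [ 11.7  23.8  99.1   0.1  57.  -76.6] F [0.7 1.3 1.1] T [ 0.19 -0.07 -0.06] w14.7
n 1291 top p50/90 [125.7 126.3 126.7]
```

View pics/w5.png

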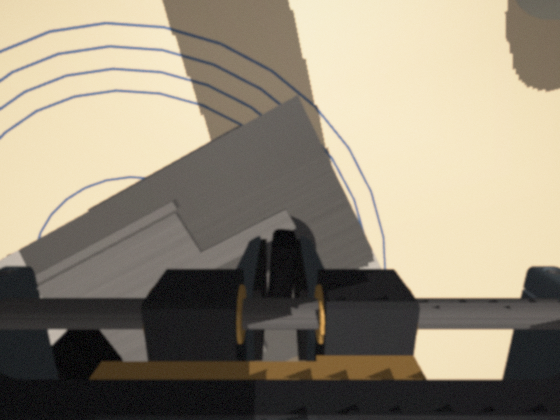

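The bar head (tip at about (284,235)) is following the fingers and its top is still level.

```bash
python3 -m creep '[{"translation":[0,0,0],"delta_rot":[0,0,0.1]},{"translation":[0,0,0],"delta_rot":[0,0,0.1]}]' >/dev/null
python3 chk.py
```

```text
t7.78 pos [561.6 128.5 112.3] down [ 0.001  0.001 -1.   ] jaw99.7 q [ 11.7  23.8  99.1   0.   57.  -88. ] F [ 0.   0.9 -0. ] T [ 0.13  0.03 -0.05] w14.5
n 1298 top p50/90 [125.7 126.2 126.6]
```

```bash
python3 -m creep '[{"translation":[0,0,0],"delta_rot":[0,0,0.1]},{"translation":[0,0,0],"delta_rot":[0,0,0.1]}]' >/dev/null
python3 chk.py
```

```text
t8.00 pos [561.2 128.2 112.1] down [ 0.  0. -1.] jaw111.1 q [ 11.7  23.8  99.1   0.   57.1 -99.4] F [ 0.1 -0.7 -0. ] T [0.07 0.02 0.03] w14.5
n 1281 top p50/90 [125.7 126.3 126.7]
```

```bash
python3 -m creep '[{"translation":[0,0,0],"delta_rot":[0,0,0.1]},{"translation":[0,0,0],"delta_rot":[0,0,0.1]}]' >/dev/null
python3 chk.py
```

```text
t8.22 pos [561.1 128.5 112.2] down [-0.     0.001 -1.   ] jaw122.5 q [ 1.170e+01  2.380e+01  9.910e+01  1.000e-01  5.710e+01 -1.108e+02] F [0.6 1.  1.8] T [ 0.31  0.11 -0.02] w14.6
n 1258 top p50/90 [125.9 126.5 126.9]
```

```bash
python3 -m creep '[{"translation":[0,0,0],"delta_rot":[0,0,0.1]},{"translation":[0,0,0],"delta_rot":[0,0,0.1]}]' >/dev/null
python3 chk.py
```

```text
t8.43 pos [560.9 128.4 112.1] down [-0.001  0.001 -1.   ] jaw133.9 q [ 1.170e+01  2.380e+01  9.910e+01  1.000e-01  5.710e+01 -1.222e+02] F [-0.9  0.1  0.7] T [ 0.2   0.1  -0.02] w14.8
n 1258 top p50/90 [125.8 126.4 126.8]
```

```bash
python3 -m creep '[{"translation":[0,0,0],"delta_rot":[0,0,0.1]},{"translation":[0,0,0],"delta_rot":[0,0,0.1]}]' >/dev/null
python3 chk.py w6
```

```text
t8.65 pos [560.9 127.5 111.8] down [-0.001 -0.001 -1.   ] jaw145.4 q [ 1.170e+01  2.390e+01  9.910e+01 -1.000e-01  5.710e+01 -1.336e+02] F [-0.2 -0.5 -0.8] T [ 0.1   0.09 -0.04] w14.4
n 1312 top p50/90 [124.6 125.2 125.6]
```

```bash
python3 chk.py w7 1
```

```text
t8.70 pos [560.8 127.6 111.8] down [-0.001 -0.001 -1.   ] jaw145.0 q [  11.7   23.9   99.1   -0.    57.1 -133.2] F [-0.5  0.2  0.4] T [ 0.14  0.14 -0.01] w14.6
n 1324 top p50/90 [120.2 120.7 121.1]
```

View pics/w7.png

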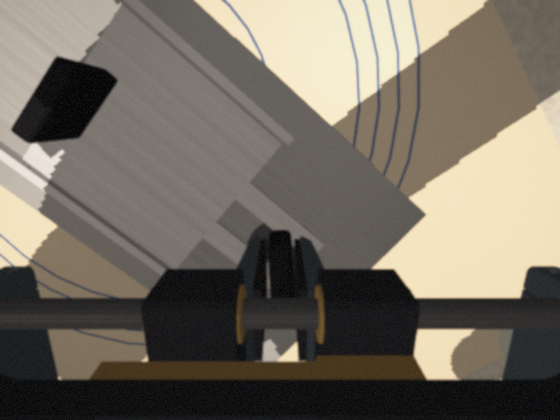

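The top of the bar fell from 126.0 to 120.2, which is the thread drop of about 6 mm. I'll lower to follow it, hold briefly, then turn forward.

```bash
python3 -m creep '[{"translation":[0,0,-0.2],"delta_rot":[0,0,0]},{"translation":[0,0,-0.3],"delta_rot":[0,0,0]},{"translation":[0,0,0],"delta_rot":[0,0,0]}]' >/dev/null
python3 chk.py w8 1
python3 -m creep '[{"translation":[0,0,0],"delta_rot":[0,0,-0.12]},{"translation":[0,0,0],"delta_rot":[0,0,-0.12]},{"translation":[0,0,0],"delta_rot":[0,0,-0.12]},{"translation":[0,0,0],"delta_rot":[0,0,-0.12]},{"translation":[0,0,0],"delta_rot":[0,0,-0.12]}]' >/dev/null
python3 chk.py w8 1
python3 -m creep '[{"translation":[0,0,0],"delta_rot":[0,0,-0.12]},{"translation":[0,0,-0.1],"delta_rot":[0,0,-0.12]},{"translation":[0,0,0],"delta_rot":[0,0,-0.12]},{"translation":[0,0,0],"delta_rot":[0,0,-0.12]},{"translation":[0,0,0],"delta_rot":[0,0,-0.12]}]' >/dev/null
python3 chk.py w9 1
```

```text
t9.00 pos [561.  127.7 106.5] down [-0.001 -0.    -1.   ] jaw145.2 q [  11.7   24.2   99.5   -0.    56.4 -133.5] F [-0.3  0.9  0.8] T [-0.01  0.1   0.04] w14.6
n 1298 top p50/90 [119.8 120.4 120.8]
t9.47 pos [560.3 128.2 106.4] down [-0.002  0.    -1.   ] jaw110.3 q [ 11.7  24.2  99.5   0.1  56.5 -98.6] F [ 0.1 -0.1 -0.3] T [ 0.08  0.03 -0.01] w14.4
n 1285 top p50/90 [119.3 119.8 120.2]
t9.93 pos [560.9 128.6 105.9] down [-0.001  0.001 -1.   ] jaw76.0 q [ 11.7  24.2  99.5   0.1  56.3 -64.4] F [-0.   1.3 -0.1] T [0.25 0.14 0.03] w14.6
n 1367 top p50/90 [118.5 119.1 119.5]
```

```bash
python3 -m creep '[{"translation":[0,0,-0.1],"delta_rot":[0,0,-0.12]},{"translation":[0,0,0],"delta_rot":[0,0,-0.12]},{"translation":[0,0,0],"delta_rot":[0,0,-0.12]},{"translation":[0,0,0],"delta_rot":[0,0,-0.12]},{"translation":[0,0,0],"delta_rot":[0,0,-0.12]}]' >/dev/null
python3 chk.py w9 1
python3 -m creep '[{"translation":[0,0,-0.1],"delta_rot":[0,0,-0.12]},{"translation":[0,0,0],"delta_rot":[0,0,-0.12]},{"translation":[0,0,0],"delta_rot":[0,0,-0.12]},{"translation":[0,0,0],"delta_rot":[0,0,-0.12]},{"translation":[0,0,0],"delta_rot":[0,0,-0.12]}]' >/dev/null
python3 chk.py w9 1
python3 -m creep '[{"translation":[0,0,-0.1],"delta_rot":[0,0,-0.12]},{"translation":[0,0,0],"delta_rot":[0,0,-0.12]},{"translation":[0,0,0],"delta_rot":[0,0,-0.12]},{"translation":[0,0,0],"delta_rot":[0,0,-0.12]},{"translation":[0,0,0],"delta_rot":[0,0,-0.12]}]' >/dev/null
python3 chk.py w10 1
```

```text
t10.40 pos [561.7 128.1 105.2] down [ 0.001  0.    -1.   ] jaw41.8 q [ 11.7  24.3  99.5  -0.   56.1 -30.1] F [-0.2 -0.6 -0.2] T [-0.03 -0.    0.01] w14.6
n 1376 top p50/90 [118.1 118.6 119.1]
t10.87 pos [561.4 127.7 104.1] down [ 0.    -0.001 -1.   ] jaw7.5 q [11.7 24.3 99.6 -0.  56.   4.2] F [0.  0.2 0.3] T [-0.1   0.08 -0.01] w14.6
n 1352 top p50/90 [117.7 118.2 118.7]
t11.33 pos [560.8 127.7 102.8] down [-0.001 -0.001 -1.   ] jaw-26.8 q [11.7 24.4 99.7 -0.  55.9 38.5] F [-1.1  0.3 -0.2] T [-0.11  0.12 -0.01] w14.3
n 1272 top p50/90 [116.9 117.5 117.9]
```

View pics/w10.png

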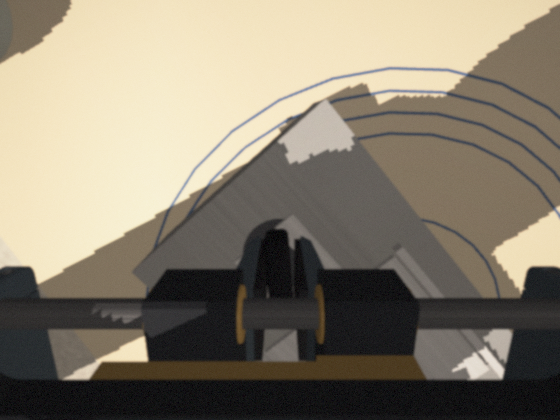

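```bash
python3 -m creep '[{"translation":[0,0,0],"delta_rot":[0,0,-0.12]},{"translation":[0,0,0],"delta_rot":[0,0,-0.12]},{"translation":[0,0,0],"delta_rot":[0,0,-0.12]},{"translation":[0,0,0],"delta_rot":[0,0,-0.12]},{"translation":[0,0,0],"delta_rot":[0,0,-0.12]}]' >/dev/null
python3 chk.py w11 1
python3 -m creep '[{"translation":[0,0,0],"delta_rot":[0,0,0.02]},{"translation":[0,0,0],"delta_rot":[0,0,0]},{"translation":[0,0,0],"delta_rot":[0,0,0]},{"translation":[0,0,0],"delta_rot":[0,0,0]},{"translation":[0,0,0],"delta_rot":[0,0,0]}]' 0.8
python3 chk.py w12 1
```

```text
t11.80 pos [560.4 128.1 102.7] down [-0.002  0.    -1.   ] jaw-61.1 q [11.7 24.4 99.8  0.  56.  72.8] F [-2.3  1.   0.2] T [0.18 0.45 0.06] w14.5
n 1252 top p50/90 [116.4 117.  117.3]
time_s: 12.22
ee_pos: [561.4, 127.9, 103.1]
ee_rot: [130.7, 90.0, -19.0]
force: [0.6, -0.3, -1.3]
gripper_width: 45.1
t12.27 pos [561.4 127.9 103. ] down [ 0. -0. -1.] jaw-59.7 q [11.7 24.4 99.7 -0.  55.9 71.4] F [-1.2  0.1  0.2] T [-0.08  0.14 -0.01] w49.2
n 1287 top p50/90 [116.5 117.1 117.5]
```

View pics/w12.png

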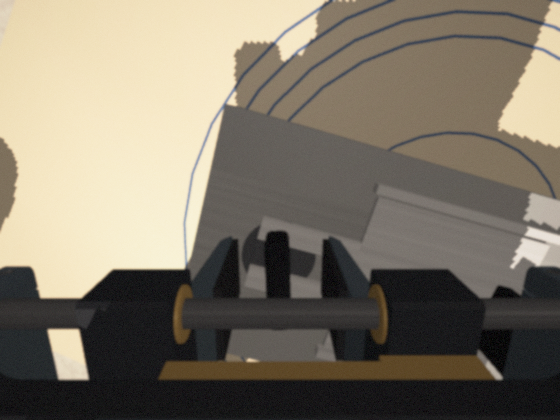

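```bash
python3 -m creep '[{"translation":[0,0,0],"delta_rot":[0,0,0]},{"translation":[0,0,0],"delta_rot":[0,0,0]},{"translation":[0,0,0],"delta_rot":[0,0,0]},{"translation":[0,0,0],"delta_rot":[0,0,0.1]},{"translation":[0,0,0],"delta_rot":[0,0,0.12]}]' | tail -1
python3 -m creep '[{"translation":[0,0,0],"delta_rot":[0,0,0.12]},{"translation":[0,0,0],"delta_rot":[0,0,0.12]},{"translation":[0,0,0],"delta_rot":[0,0,0.12]},{"translation":[0,0,0],"delta_rot":[0,0,0.12]},{"translation":[0,0,0],"delta_rot":[0,0,0.12]}]' | tail -2
python3 -m creep '[{"translation":[0,0,0],"delta_rot":[0,0,0.12]},{"translation":[0,0,0],"delta_rot":[0,0,0.12]},{"translation":[0,0,0],"delta_rot":[0,0,0.12]},{"translation":[0,0,0],"delta_rot":[0,0,0.12]},{"translation":[0,0,0],"delta_rot":[0,0,0.12]}]' | tail -2
python3 -m creep '[{"translation":[0,0,0],"delta_rot":[0,0,0.12]},{"translation":[0,0,0],"delta_rot":[0,0,0.12]},{"translation":[0,0,0],"delta_rot":[0,0,0.12]},{"translation":[0,0,0],"delta_rot":[0,0,0.12]},{"translation":[0,0,0],"delta_rot":[0,0,0.12]}]' | tail -2
python3 -m creep '[{"translation":[0,0,0],"delta_rot":[0,0,0.12]},{"translation":[0,0,0],"delta_rot":[0,0,0.12]},{"translation":[0,0,0],"delta_rot":[0,0,0.12]},{"translation":[0,0,0],"delta_rot":[0,0,0.12]},{"translation":[0,0,0],"delta_rot":[0,0,0.12]}]' | tail -2
python3 -m creep '[{"translation":[0,0,0],"delta_rot":[0,0,0.12]},{"translation":[0,0,0],"delta_rot":[0,0,0.12]},{"translation":[0,0,0],"delta_rot":[0,0,0.12]},{"translation":[0,0,0],"delta_rot":[0,0,0.12]},{"translation":[0,0,0],"delta_rot":[0,0,0]}]' | tail -2
python3 chk.py w13 1
```

```text
gripper_width: 80.9
force: [0.4, -0.5, -0.1]
gripper_width: 81.9
force: [0.0, -0.3, -0.4]
gripper_width: 82.0
force: [-0.4, 0.6, -0.4]
gripper_width: 82.0
force: [0.6, 0.3, -0.8]
gripper_width: 81.9
force: [0.1, -0.2, -0.3]
gripper_width: 82.0
t14.82 pos [561.2 128.  103. ] down [ 0.  0. -1.] jaw117.7 q [  11.7   24.4   99.7    0.    55.9 -106. ] F [-0.1  0.2 -0.6] T [0.04 0.02 0.01] w82.1
n 1351 top p50/90 [116.4 116.9 117.4]
```

View pics/w13.png

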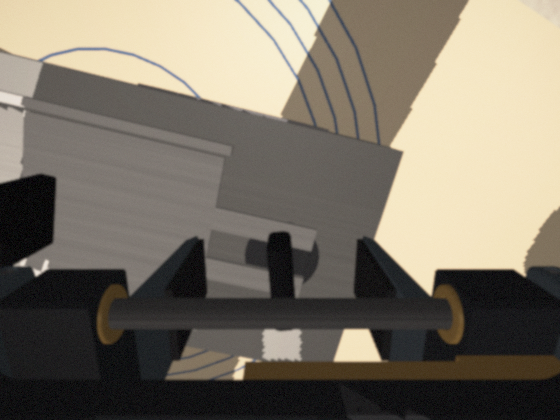

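```bash
python3 -m creep '[{"translation":[0,0,0],"delta_rot":[0,0,0]},{"translation":[0,0,0],"delta_rot":[0,0,0]},{"translation":[0,0,0],"delta_rot":[0,0,0]},{"translation":[0,0,0],"delta_rot":[0,0,0]},{"translation":[0,0,-0.1],"delta_rot":[0,0,0]}]' -0.68 4 | tail -1
python3 -m creep '[{"translation":[0,0,0],"delta_rot":[0,0,0]},{"translation":[0,0,0],"delta_rot":[0,0,0]},{"translation":[0,0,0],"delta_rot":[0,0,0]},{"translation":[0,0,0],"delta_rot":[0,0,0]},{"translation":[0,0,0],"delta_rot":[0,0,0]}]' | tail -1
python3 -m creep '[{"translation":[0,0,0],"delta_rot":[0,0,-0.12]},{"translation":[0,0,0],"delta_rot":[0,0,-0.12]},{"translation":[0,0,0],"delta_rot":[0,0,-0.12]},{"translation":[0,0,0],"delta_rot":[0,0,-0.12]},{"translation":[0,0,0],"delta_rot":[0,0,-0.12]}]' >/dev/null
python3 chk.py w14 1
python3 -m creep '[{"translation":[0,0,-0.1],"delta_rot":[0,0,-0.12]},{"translation":[0,0,0],"delta_rot":[0,0,-0.12]},{"translation":[0,0,0],"delta_rot":[0,0,-0.12]},{"translation":[0,0,0],"delta_rot":[0,0,-0.12]},{"translation":[0,0,0],"delta_rot":[0,0,-0.12]}]' >/dev/null
python3 chk.py w15 1
```

```text
gripper_width: 51.7
gripper_width: 18.6
t16.12 pos [560.9 128.6 101.8] down [-0.001  0.001 -1.   ] jaw82.9 q [ 11.7  24.5  99.8   0.1  55.8 -71.2] F [ 0.2  0.  -0.7] T [ 0.08  0.01 -0.02] w15.0
n 1339 top p50/90 [115.9 116.4 116.8]
t16.58 pos [561.3 128.4 101.1] down [ 0.001  0.001 -1.   ] jaw48.6 q [ 11.7  24.5  99.8   0.   55.6 -36.9] F [ 0.5 -0.1 -1. ] T [-0.01 -0.    0.04] w14.8
n 1349 top p50/90 [115.  115.5 115.9]
```

```bash
python3 -m creep '[{"translation":[0,0,0],"delta_rot":[0,0,-0.12]},{"translation":[0,0,0],"delta_rot":[0,0,-0.12]},{"translation":[0,0,0],"delta_rot":[0,0,-0.12]},{"translation":[0,0,0],"delta_rot":[0,0,-0.12]},{"translation":[0,0,0],"delta_rot":[0,0,-0.12]}]' >/dev/null
python3 chk.py w16 1
python3 -m creep '[{"translation":[0,0,0],"delta_rot":[0,0,-0.12]},{"translation":[0,0,0],"delta_rot":[0,0,-0.12]},{"translation":[0,0,0],"delta_rot":[0,0,-0.12]},{"translation":[0,0,0],"delta_rot":[0,0,-0.12]},{"translation":[0,0,0],"delta_rot":[0,0,-0.12]}]' >/dev/null
python3 chk.py w17 1
```

```text
t17.05 pos [561.3 128.1 101.1] down [ 0.  0. -1.] jaw14.4 q [11.7 24.5 99.8  0.  55.6 -2.7] F [ 0.7  0.2 -0.6] T [-0.04  0.01 -0.01] w14.4
n 1358 top p50/90 [114.6 115.2 115.6]
t17.52 pos [561.  127.8 100.9] down [-0. -0. -1.] jaw-19.9 q [11.7 24.5 99.9 -0.  55.7 31.6] F [-0.   0.1 -0.2] T [-0.04  0.07  0.04] w14.6
n 1280 top p50/90 [114.2 114.7 115.1]
```

```bash
python3 -m creep '[{"translation":[0,0,0],"delta_rot":[0,0,-0.12]},{"translation":[0,0,0],"delta_rot":[0,0,-0.12]},{"translation":[0,0,0],"delta_rot":[0,0,-0.12]},{"translation":[0,0,0],"delta_rot":[0,0,0]}]' >/dev/null
python3 -m creep '[{"translation":[0,0,0],"delta_rot":[0,0,0]},{"translation":[0,0,0],"delta_rot":[0,0,0]},{"translation":[0,0,0],"delta_rot":[0,0,0]},{"translation":[0,0,0],"delta_rot":[0,0,0]},{"translation":[0,0,0],"delta_rot":[0,0,0]}]' -1 12
python3 -m creep '[{"translation":[0,0,0],"delta_rot":[0,0,0]},{"translation":[0,0,0],"delta_rot":[0,0,0]},{"translation":[0,0,0],"delta_rot":[0,0,0]},{"translation":[0,0,0],"delta_rot":[0,0,0]},{"translation":[0,0,0],"delta_rot":[0,0,0]}]'
python3 chk.py w18 1
python3 - <<'E'
from h import *
from workcell import optics
for n in ["top","scene"]:
    c=optics.camera_params(n);p,d=optics.grab_frame(n); cv2.imwrite(f"pics/{n}9.png",p[:,:,::-1]);np.savez(f"pics/{n}9.npz",p=p,d=d,**c)
z=load("w3");
E
```

```text
time_s: 18.27
ee_pos: [560.8, 128.3, 100.9]
ee_rot: [-68.9, 89.9, 160.8]
force: [-2.5, 2.7, 0.6]
gripper_width: 11.7
time_s: 18.68
ee_pos: [560.8, 128.3, 100.9]
ee_rot: [-74.8, 89.9, 154.9]
force: [-4.1, 4.3, 0.8]
gripper_width: 11.7
t18.73 pos [560.8 128.3 100.9] down [-0.001  0.    -1.   ] jaw-40.3 q [11.7 24.5 99.9  0.  55.7 52. ] F [-4.1  4.   0.9] T [0.57 0.85 0.05] w12.4
n 1316 top p50/90 [113.9 114.4 114.8]
```

View pics/w18.png

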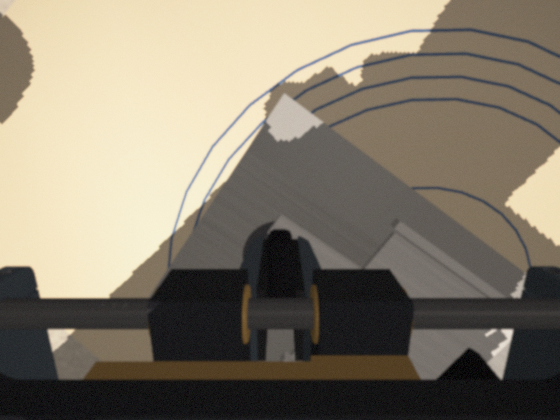

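View pics/scene9.png

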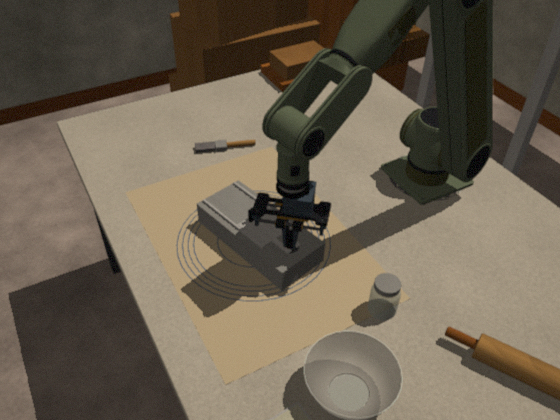

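View pics/top9.png

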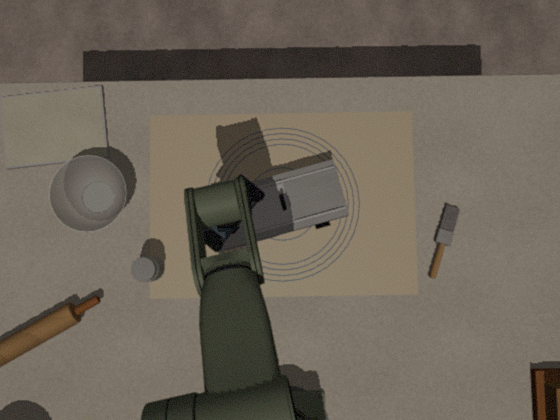

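The bar head is held between the pads (wrist view, about (280,255)), and the bowl, jar and brush look unmoved. I'll check the tab position once more before handing in.

```bash
python3 - <<'E'
from h import *
z=load("top9"); P,ok=cloud(z)
m=ok&(P[...,2]>105)&(P[...,2]<130)&(np.hypot(P[...,0]-593,P[...,1]+1)<30); print(m.sum(),P[m].mean(0), cv2.minAreaRect(P[m][:,:2].astype(np.float32)))
E
python3 - <<'E'
from workcell import env
from h import st
st(); print(env.job_done()); st()
E
```

```text
69 [ 5.93518744e+02 -5.62180263e-01  1.18615480e+02] ((593.5333251953125, -0.826786994934082), (39.69806671142578, 9.985285758972168), 14.804280281066895)
t18.83 pos [560.8 128.2 100.9] down [-0.001  0.    -1.   ] jaw-40.3 q [11.7 24.5 99.9  0.  55.7 52. ] F [-4.9  3.1  1.8] T [0.62 0.82 0.02] w12.1
the job is handed in; nothing more can be done
None
the job is handed in; nothing more can be done
```

I handed the job in at 18.8 s. The cover is home, and the screw has dropped into its thread and been turned about one turn forward. It is still gripped. The system gives no verdict, so this rests on my own checks.

- **Cover:** I gripped the tab and slid it about 57 mm to a hard stop: pushing 3 mm further with about 30 N moved it only 0.1 mm. The wrist view shows the fork straddling the screw. The cover's front edge looked about 3 mm short of the rail ends, but I took the hard stop as home. The last top view has the tab at (593.5, -0.8) mm, against (593.3, -0.7) right after the slide, so it has not moved since.
- **Thread drop:** turning backward with the fingers loose around the bar, the bar's top fell from about 126 to 120 mm after about 1.5 rad.
- **Forward turn:** I turned it about 355° forward, letting go once partway to turn the gripper back half a turn. The bar's top ended at 113.9 mm, so the screw is about 12.1 mm deep.
- **Grip:** it is held at 12 N, with the fingers reading 11.7 to 12.4 mm on the 12 mm bar. A side force of about 6 N remains at the wrist.
- **Bowl, brush and jar:** they look unmoved between the first and last pictures; I judged this by eye and did not measure it.

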